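Clear the jar, pull the cutlery drawer to its stop and put the fork in

ROBOT

A 6-joint arm with a two-finger parallel gripper is mounted at the origin on the work surface. World frame = base frame: x ahead of the robot, y to its left, z up, the work surface at z = 0. Lengths are in mm, angles in rad, forces in N, time in s.
With the tool pointing down it reaches from about 375 to 925 mm from the base axis. Payload 5.7 kg.
Tool frame: the origin (TCP) lies at the very end of the fingers, on their centre line; the grasp point (between the pads) lies 19 mm behind it (robot.pinch_z is the distance from the TCP to the grasp point, in mm); z points along the fingers, y is the line along which they close (so a half turn about z gives the same grasp; the last joint's range is limited). The gripper opens to 88 mm and grips with 3 to 60 N. Pads are 20 mm wide; open, the fingers measure 115 mm over their backs; the gripper's body (75 mm by 178 mm) begins 61 mm behind the grasp point.
Start: joints at [1.095, 0.359, 1.51, -0, 1.272, -0.115], TCP at [211.804, 561.339, 222.623] pointing down, gripper open.
Joint ranges: [-2.97, 2.97], [-1.01, 2.36], [0.21, 2.38], [-0.96, 4.11], [0.2, 2.71], [-2.98, 2.98]. Speed limits (rad/s): [2.39, 2.39, 3.14, 3.14, 3.14, 3.14].

INTERFACE

Orientations are given as a unit quaternion [x, y, z, w].
In Python, from bench import robot gives the robot as it stands. Calls block until the motion is done:
- robot.movep(position, orientation): joint-space move of the TCP to a pose.
- robot.move_straight(position, orientation=None, velocity=150, until_force=None): straight line of the TCP; orientation=None keeps the orientation; velocity is the mean speed in mm/s. With until_force (N) it stops when the force on the tool has changed by that much, and returns True; else False.
- robot.move_j(angles): joint-space move.
- robot.grip(opening): opening from 0.0 (shut) to 1.0 (fully open); the grip force is fixed at half the most; returns when the fingers have stopped.
- robot.hold(seconds).
- robot.solve_ik(position, orientation): joint angles nearest the present ones, or None.
- robot.capture(name): name is "scene" or "top" or "wrist"; returns (picture, depth): 400x640x3 uint8, blue, green, red; 400x640 float32, mm along the optical axis (not along the pixel's ray), 0 where there is no reading.
- robot.camera_model(name): a dict with "intrinsics" (3x3 intrinsics, pixels), "k1" (the pictures are not rectified: a ray, as slopes to the right and down, at radius r is drawn at 1 + k1 r^2 times it, then the intrinsics apply), "cam_to_world" (4x4, takes a point from camera to world coordinates). Camera axes: x right, y down, z forward; pixel columns grow to the right and rows downward; lengths in mm; the calibration is good to about 2 mm. A picture is of the moment at which its call begins: read the wrist's pose just before it. camera_model takes no time and is no camera call; for the wrist camera it gives the pose at the moment of the call.
A pose or a line that the arm cannot do raises robot.Unreachable and nothing moves.
- robot.close_job(): hands the job in; it is judged then, once.
Readings, each from a call of its own:
- robot.current_time_s(): time.
- robot.current_joint_pos(): joint angles.
- robot.current_dq(): joint speeds.
- robot.current_effort(): joint torques, N m.
- robot.current_eef_pos(): TCP position.
- robot.current_orientation(): TCP orientation.
- robot.current_contact_force(): force on the tool from outside, world axes, zero at the start.
- robot.current_moment(): the same for the moment, N m.
- robot.current_opening(): opening from 0.0 (shut) to 1.0 (fully open).
- robot.current_gripper_force(): force on a finger pad.
Only numpy, scipy, OpenCV 4.12 (cv2) and the standard library are available. Lean on these libraries where they do the work, as an engineer would, in place of code of your own. Each camera call takes 0.05 s, during which the arm holds its last target. There are 200 camera calls.

TASK

Get the cutlery drawer ready and put the fork away: first slide the glass jar along the counter, without lifting it, out of the drawer's way and fully onto the empty round cork mat; only then pull the drawer all the way out to its stop; then lay (do not drop) the turquoise fork flat inside the drawer. Leave the drawer fully out and the jar upright on its mat, and do not shift or knock the tiffin, mug or small white salt pot.

Things in the scene. Friction and masses are not known exactly. Their poses are not given: they have to be found in the camera images.
- drawer (a joint): how far the drawer is out, m: 0 = shut, 0.140 = fully out against its rigid stop. May start up to 12 mm ajar. It slides along the chest's own -x (towards the robot, turned by the chest's yaw), stays where it is left, and takes about 2.5 N to slide plus 6 N per m/s.
- chest_front (a point): middle of the front upper edge of the low pale-wood cutlery chest (just behind the drawer front), 80 mm above the counter; chest 230 (x) x 270 (y) x 80 mm, fixed to the counter, its position and yaw vary. The chest's +x points from its drawer front to its back; y is along its width, z up. A loose wooden shaker, 40 mm diameter and 75 mm high, stands on its top, at least 135 mm behind this edge.
- handle (a point): middle of the steel bow handle's bar, on the white drawer front; moves with the drawer; axes as the chest's. Bar 12 mm round, 120 mm long along y, its axis 55 mm above the counter and 50 mm out from the drawer front: a free gap of 44 mm between bar and front, open above and below, 108 mm wide between the two end posts. The front is 270 mm wide, 78 mm high at its upper edge, 12 mm thick; it covers the whole chest front.
- drawer_floor (a point): centre of the drawer's inner floor (top surface, 16 mm above the counter); moves with the drawer; axes as the chest's. Inside 204 (x) x 230 (y) mm; side and rear walls 6 mm thick, top edge 62 mm above the counter; front wall's inner face at x = -102 mm from here, its top 78 mm above the counter. When the drawer is fully out, 140 mm of its inside behind the front wall is open to above (local x from -102 to +38 mm); the rest is under the chest's top.
- jar_center (a point): centre (half-way up, 45 mm above the counter when standing) of the small glass jar with hinged lid, steel wire clasp and pale brown contents: 62 mm diameter, 89 mm high, about 0.28 kg (varies). Its sides are straight up to 66 mm above the counter; the wire clasp and the hinge above that stand out up to 7 mm. Stands in front of the drawer, in its way. z up.
- mat_center (a point): centre of the empty round cork mat, 132 mm diameter, 1 mm thin and no obstacle to sliding, flat on the counter to one side of the drawer's path. The side, left or right, varies; the tiffin stands at the other side.
- fork_center (a point): centre (half-way along and half-way up, 4 mm above the counter when lying) of the turquoise plastic fork, 170 mm long, lying flat. Its x axis runs along the fork from handle to tines, z up. Handle 13 mm wide and 8 mm thick from x = -85 to +20 mm, neck 9 mm wide to +42 mm, head and four tines 23 mm wide to +85 mm. About 30 g. It lies on the far left or far right; the side and its yaw vary.
- tiffin: bystander: stainless four-tier tiffin with side clamps along its y and a carrying handle on top, 110 mm diameter (128 mm over the clamps), 216 mm high, 0.95 kg; origin at the centre of its underside.
- mug: bystander: blue mug, 76 mm diameter, 85 mm high, handle at its +y reaching about 70 mm from the axis; origin at the centre of its underside. Stands at the far side opposite the fork.
- saltpot: bystander: small white ceramic salt pot, 50 mm diameter, 40 mm high, on the robot's side of the jar, just short of where the fully open drawer's handle ends up (some 20 mm stay free); origin at the centre of its underside.
Things that resemble listed ones, but are neither listed nor needed, are in the scene too. What is meant by the part that bears fork_center is not orange, and is the smaller of those in its own colour.

How it is judged (in metres and radians):
On the way, in this order (a step that is already met when the one before it is completed fails the run):
1. the jar stands upright on the cork mat (horizontal distance between jar_center and mat_center below 0.035 m and angle between jar_center's own z axis and vertical below 0.1 rad), for 0.2 s.
2. the drawer is out at its stop (value of joint drawer above 0.134 m), for 0.2 s.
3. the fork is lowered into the drawer while still held, to less than 30 mm above its floor (x of fork_center in the frame of drawer_floor between -0.1 and 0.1 m and y of fork_center in the frame of drawer_floor between -0.115 and 0.115 m and z of fork_center in the frame of drawer_floor below 0.03 m and contact force between the fingers and fork above 0.2 N), for 0.05 s.
At the end, for the whole second after the job is handed in: The jar stands upright with its centre within 35 mm of the mat's centre, the drawer is out at least 134 of its 140 mm, and the fork lies flat (within 0.2 rad) and at rest on the drawer's floor, released (all of step 1 and value of joint drawer above 0.134 m and x of fork_center in the frame of drawer_floor between -0.1 and 0.1 m and y of fork_center in the frame of drawer_floor between -0.115 and 0.115 m and z of fork_center in the frame of drawer_floor below 0.02 m and (angle between fork_center's own z axis and vertical below 0.2 rad or angle between fork_center's own z axis and vertical above 2.94 rad) and linear speed of each of fork, jar below 0.02 m/s); the robot touches nothing.
It fails at once if the jar is lifted more than 15 mm (height (world z) of jar_center above 0.06 m).
It fails at once if the jar is tipped (angle between jar_center's own z axis and vertical above 0.25 rad).
It fails at once if the drawer is pulled out (past 30 mm) while the jar is still off the mat (value of joint drawer above 0.03 m and horizontal distance between jar_center and mat_center above 0.045 m).
It fails at once if the tiffin, mug or small white salt pot is shifted more than 20 mm or knocked over (distance of any of tiffin, mug, saltpot from where it was at the start of the episode above 0.02 m or angle between any of tiffin, mug, saltpot's own z axis and vertical above 0.3 rad).
It also fails if it takes over 72 s, if anything falls off the work surface, if the arm or the gripper's body presses on something with over 40 N, if the wrist force passes 120 N, or if a joint passes its speed limit or range.

## Working session

There is one attempt and no reset: what is moved stays moved. The work goes in short steps, each a Python script; the robot and the scene stay as the last script left them, time stands still between calls to the robot, and variables do not carry over. Pictures are saved under pics/ and viewed, at most 10 in all, crops included, and the job is handed in when it is done.

```bash
ls; mkdir -p pics
cat > h.py <<'E'
import numpy as np, cv2
from bench import robot
from scipy.spatial.transform import Rotation as R
def cap(n):
    m=robot.camera_model(n); im,d=robot.capture(n); return im,d,m
def rays(m,shape=(400,640)):
    K=np.array(m["intrinsics"]);v,u=np.mgrid[:shape[0],:shape[1]].astype(float)
    x=(u-K[0,2])/K[0,0];y=(v-K[1,2])/K[1,1];a,b=x.copy(),y.copy()
    for _ in range(10):
        s=1+m["k1"]*(a*a+b*b);a,b=x/s,y/s
    return np.dstack([a,b,np.ones_like(a)])
def cloud(d,m):
    P=rays(m)*d[...,None];T=np.array(m["cam_to_world"]);return P@T[:3,:3].T+T[:3,3]
def onplane(m,z):
    T=np.array(m["cam_to_world"]);r=rays(m)@T[:3,:3].T;return T[:3,3]+r*((z-T[2,3])/r[...,2])[...,None]
def down(yaw): # tool z down, tool y (closing) at angle yaw from world y
    return (R.from_euler('z',yaw)*R.from_euler('x',np.pi)).as_quat()
E
python3 - <<'E'
from h import *
for n in("top","scene"):
    im,d,m=cap(n);cv2.imwrite(f"pics/{n}0.png",im);np.savez(f"{n}0.npz",im=im,d=d,**{k:np.array(v) for k,v in m.items()})
    print(n,np.array(m["cam_to_world"]).round(2).tolist(),m["k1"])
print(robot.current_orientation(),robot.current_time_s())
E
```

```text
pics
top [[-0.0, -0.99, 0.17, 371.49], [-1.0, -0.0, -0.02, 7.99], [0.02, -0.17, -0.99, 1068.16], [0.0, 0.0, 0.0, 1.0]] -0.06569122054977902
scene [[-0.63, 0.66, -0.4, 1038.52], [0.77, 0.53, -0.35, 415.34], [-0.01, -0.53, -0.85, 1067.45], [0.0, 0.0, 0.0, 1.0]] -0.024259675416403302
[ 1.79429526e-01  9.83770460e-01 -8.22113377e-04 -2.27074281e-04] 0.1
```

View pics/top0.png

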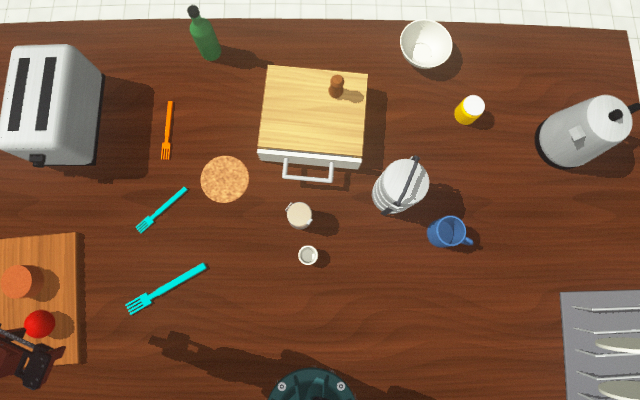

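View pics/scene0.png

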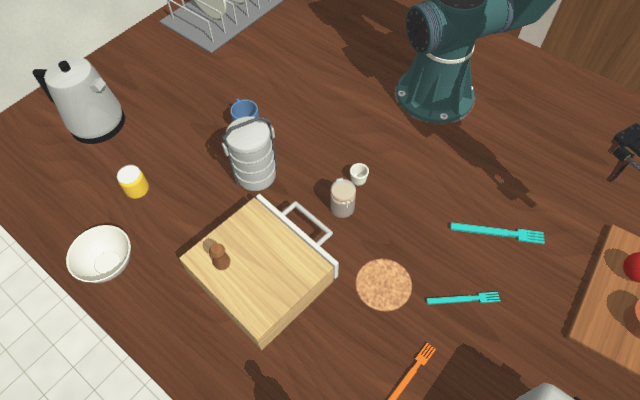

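The top view shows the mat at (225,179), jar (299,215), salt pot (308,255), handle bar (308,178), tiffin (402,187) and mug (450,232). The smaller turquoise fork is at (162,210), with tines at (140,226) and handle end at (186,188).

```bash
cat > meas.py <<'E'
from h import *
def load(n):
    z=np.load(n+"0.npz");return z["im"],z["d"],{k:z[k] for k in("intrinsics","k1","cam_to_world")}
def region(mask,u0,u1,v0,v1):
    o=np.zeros_like(mask);o[v0:v1,u0:u1]=mask[v0:v1,u0:u1];return o
for n,fb,mb,jb,hb in(("top",(125,195,180,240),(195,255,150,208),(280,320,195,235),(280,336,150,186)),("scene",(420,510,285,310),(350,418,255,315),(328,360,175,220),(275,335,200,250))):
    im,d,m=load(n);P=cloud(d,m);hsv=cv2.cvtColor(im,cv2.COLOR_BGR2HSV)
    print("==",n,"table z",np.median(P[d>0][:,2][abs(P[d>0][:,2])<20]).round(1))
    t=region((abs(hsv[...,0].astype(int)-90)<12)&(hsv[...,1]>120)&(hsv[...,2]>80),*fb)
    Q=onplane(m,6)[t][:,:2];c,(w,h),a=cv2.minAreaRect(Q.astype(np.float32));b=cv2.boxPoints((c,(w,h),a))
    _,_,V=np.linalg.svd(Q-Q.mean(0));s=(Q-c)@V[0];wid=lambda k:np.ptp(((Q-c)@V[1])[k])
    dr=V[0] if wid(s>50)>wid(s<-50) else -V[0]
    print("fork",np.round(c,1),"size",round(w),round(h),"yaw",np.arctan2(dr[1],dr[0]).round(3),"z",np.median(P[t][:,2]).round(1),wid(s>50).round(),wid(s<-50).round())
    k=region((hsv[...,0]<20)&(hsv[...,1]<170)&(hsv[...,2]>130),*mb);k=cv2.morphologyEx(k.astype(np.uint8),cv2.MORPH_OPEN,np.ones((3,3)))>0
    Q=onplane(m,1)[k][:,:2];(cc,r)=cv2.minEnclosingCircle(Q.astype(np.float32));print("mat",np.round(cc,1),r,"mean",Q.mean(0).round(1),np.median(P[k][:,2]).round(1))
    ok=d>0
    j=region(ok&(P[...,2]>80)&(P[...,2]<100),*jb);Q=P[j];print("jar top n",j.sum(),np.median(Q,0).round(1),(Q.min(0)/2+Q.max(0)/2).round(1),np.ptp(Q,axis=0).round())
    j=region(ok&(P[...,2]>15)&(P[...,2]<64),*jb);Q=P[j]
    if len(Q):print("jar side",len(Q),Q.min(0).round(),Q.max(0).round())
    wood=ok&(abs(P[...,2]-80)<6)&(P[...,0]>550)&(P[...,0]<950)&(abs(P[...,1])<250)&(hsv[...,1]>60)&(hsv[...,2]>120)
    wood=cv2.morphologyEx(wood.astype(np.uint8),cv2.MORPH_CLOSE,np.ones((9,9)))
    _,L,S,_=cv2.connectedComponentsWithStats(wood);w=L==1+S[1:,4].argmax()
    Q=onplane(m,80)[w][:,:2];r=cv2.minAreaRect(Q.astype(np.float32));print("chest z",np.median(P[w][:,2]).round(1),r,cv2.boxPoints(r).round(1).tolist())
    g=region(ok&(P[...,2]>50)&(P[...,2]<66)&(hsv[...,1]<90),*hb);Q=P[g]
    print("handle n",g.sum(),Q.mean(0).round(1) if g.sum() else "",cv2.minAreaRect(Q[:,:2].astype(np.float32)) if g.sum() else "")
    hh=region(ok&(P[...,2]>30)&(P[...,2]<48),*((298,318,244,266) if n=="top" else (348,372,160,186)));Q=P[hh];print("salt",hh.sum(),(Q.min(0)/2+Q.max(0)/2).round(1) if hh.sum() else "")
E
python3 meas.py
```

```text
== top table z 0.1
fork [523.7 400.5] size 24 169 yaw 2.324 z 6.2 24.0 14.0
mat [607.7 235.4] 67.5616226196289 mean [606.8 235.5] 0.8
jar top n 501 [499.   29.7  88.5] [499.7  30.9  87. ] [61. 62. 14.]
jar side 38 [469.  10.  15.] [482.  55.  64.]
chest z 79.9 ((776.0134887695312, -6.4333038330078125), (269.1322326660156, 231.31546020507812), 84.54103088378906) [[648.0999755859375, -129.39999389648438], [878.2999877929688, -151.39999389648438], [903.9000244140625, 116.5], [673.7000122070312, 138.5]]
handle n 465 [613.7   8.9  59.4] ((618.902587890625, 11.550540924072266), (144.42791748046875, 57.954689025878906), 84.66930389404297)
salt 111 [400.    9.7  37.9]
== scene table z 0.2
fork [523.9 403.1] size 24 168 yaw 2.315 z 7.0 14.0 24.0
mat [605.7 237.1] 67.87471008300781 mean [606.9 238. ] 1.3
jar top n 456 [502.4  34.1  88. ] [500.5  33.9  87.1] [61. 66. 14.]
jar side 304 [415.  -4.  15.] [532.  64.  64.]
chest z 79.7 ((777.267822265625, -4.02386474609375), (272.0612487792969, 229.47470092773438), 84.63697814941406) [[650.2999877929688, -128.6999969482422], [878.7999877929688, -150.1999969482422], [904.2000122070312, 120.69999694824219], [675.7000122070312, 142.10000610351562]]
handle n 421 [607.1  13.9  58.9] ((591.2471313476562, 12.949348449707031), (132.3807373046875, 133.59445190429688), 85.09610748291016)
salt 123 [400.5  10.4  37.2]
```

```bash
cat > m2.py <<'E'
from meas import load,region
from h import *
ex=np.array([.9956,-.0945]);ey=np.array([.0945,.9956]);o=np.array([662,5.6])
cr=[]
for n,b in(("top",(270,350,140,205)),("scene",(270,345,195,260))):
    im,d,m=load(n);P=cloud(d,m);L=P[...,:2]-o;X=L@ex;Y=L@ey
    g=region((d>0)&(P[...,2]>57)&(P[...,2]<66)&(X<-45)&(X>-95)&(abs(Y)<70),*b)
    print(n,"bar X pct",np.percentile(X[g],[2,25,50,75,98]).round(1),"Y",np.percentile(Y[g],[1,50,99]).round(1),g.sum())
    t=(d>0)&(P[...,2]>185)&(P[...,2]<240)&(P[...,0]>400)&(P[...,0]<720)&(P[...,1]<-60)&(P[...,1]>-330);Q=P[t];print("tiffin",Q.min(0).round(),Q.max(0).round())
    u,v=(299,215) if n=="top" else (343,195);cr.append(cv2.resize(im[v-30:v+30,u-30:u+30],None,fx=6,fy=6,interpolation=cv2.INTER_CUBIC))
cv2.imwrite("pics/jar.png",np.hstack(cr))
E
python3 m2.py | grep -v == | tail -4
```

```text
top bar X pct [-71.7 -68.8 -65.2 -61.8 -47. ] Y [-65.5  -1.9  63.4] 248
tiffin [ 506. -255.  185.] [ 622. -185.  219.]
scene bar X pct [-71.3 -67.7 -64.7 -61.3 -47.1] Y [-63.3   3.3  65.7] 230
tiffin [ 508. -250.  185.] [ 622. -184.  219.]
```

View pics/jar.png

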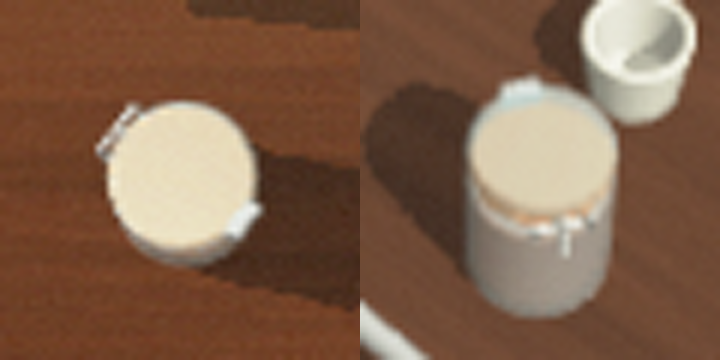

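The crops show the clasp at (118,130) and the hinge at (243,218), an axis about 55° from world x. I will close the fingers across it, along −35°.

```bash
cat >> h.py <<'E'
ex=np.array([.9956,-.0945]);ey=np.array([.0945,.9956]);O=np.array([662,5.6])
def chest(X,Y,z): return [*(O+X*ex+Y*ey),z]
def ori(p,line): # closing line at world angle `line` (rad)
    q0=robot.current_joint_pos();best=None
    for k in(-1,0,1):
        o=down(line-np.pi/2+k*np.pi);q=robot.solve_ik(p,o)
        if q is not None and abs(q[5])<2.8:
            c=np.abs(np.array(q)-q0).max()
            if best is None or c<best[0]: best=(c,o)
    return best[1]
def stat(s=""): print(s,np.round(robot.current_eef_pos(),1),"F",np.round(robot.current_contact_force(),1),"op",round(robot.current_opening(),3),"t",round(robot.current_time_s(),1))
E
python3 - <<'E'
from h import *
j=[500.5,32];mt=[607,236.5]
o=ori([*j,150],np.deg2rad(-35));robot.movep([*j,150],o);stat("above")
hit=robot.move_straight([*j,22],velocity=100,until_force=6);print(hit);stat("down")
if not hit:
    robot.grip(0.5);stat("grip")
    robot.move_straight([*mt,22],velocity=80);stat("mat")
E
```

```text
above [500.6  32.7 150.1] F [-0.3 -0.1  0.1] op 0.999 t 2.3
False
down [501.   32.   22.5] F [-0.3 -0.4  0.2] op 0.998 t 3.7
grip [500.7  31.9  22.2] F [-0.7 -0.5  3.1] op 0.702 t 4.2
mat [606.2 235.5  22.3] F [-1.9 -4.4  7.7] op 0.701 t 7.3
```

Run:
```python
from h import *
robot.grip(1.0);stat()
p=robot.current_eef_pos();robot.move_straight([p[0],p[1],170],velocity=120)
h=chest(-38,0,150);robot.movep(h,ori(h,np.pi/2-.0946));robot.grip(0);stat("over handle")
im,d,m=cap("scene");P=cloud(d,m)
k=(d>0)&(abs(P[...,2]-88)<4)&(np.hypot(P[...,0]-607,P[...,1]-236.5)<60);Q=P[k];print("jar",(Q.min(0)/2+Q.max(0)/2).round(1),k.sum())
k=(d>0)&(abs(P[...,2]-38)<6)&(np.hypot(P[...,0]-400,P[...,1]-10)<40);Q=P[k];print("salt",(Q.min(0)/2+Q.max(0)/2).round(1),k.sum())
im,d,m=cap("wrist");cv2.imwrite("pics/w1.png",im)
```

```text
[606.9 236.6  21.9] F [0.6 0.3 0.7] op 0.998 t 7.9
over handle [624.2   9.2 150. ] F [-0.9 -0.9  0.4] op 0.007 t 11.5
jar [604.2 235.2  88.1] 527
salt [400.7   9.9  37.8] 110
```

View pics/w1.png

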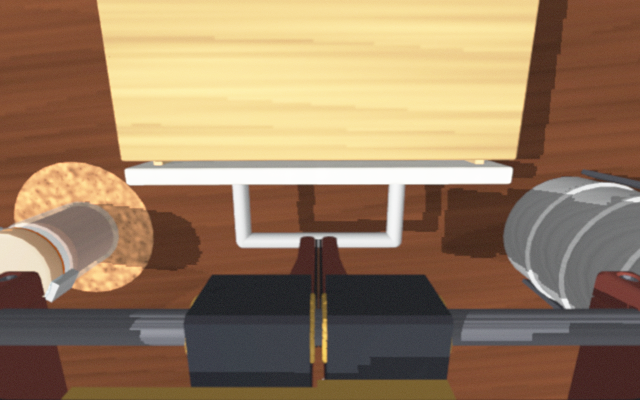

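The wrist view shows the jar standing on the mat at the left and the bar at row 240 with the shut fingers above it. I'll check the gap with wrist depth, then hook and pull.

Run:
```python
from h import *
im,d,m=cap("wrist");P=cloud(d,m);L=P[...,:2]-O;X=L@ex;Y=L@ey;z=P[...,2]
col=(d>0)&(abs(Y)<40)
b=col&(z>50)&(z<64)&(X<-45)&(X>-90);b[235:,280:360]=0
print("bar",np.percentile(X[b],[2,50,98]).round(1),b.sum(),z[b].max())
f=col&(z>74)&(z<82)&(X<0)&(X>-40);print("front",np.percentile(X[f],[1,50,99]).round(1))
t=(d>0)&(abs(z-80)<3)&(X>-14)&(X<60);print("width mid Y",(Y[t].min()+Y[t].max())/2,np.percentile(z[t],50))
outer=np.percentile(X[b],2);gap=outer+12+22;print("gap",gap)
if -46<gap<-30:
    robot.move_straight(chest(gap,0,150),velocity=100)
    hit=robot.move_straight(chest(gap,0,36),velocity=100,until_force=5);stat(f"down {hit}")
    if not hit:
        hit=robot.move_straight(chest(-202,0,36),velocity=60,until_force=14);stat(f"pull {hit}")
        print("tcp X",(np.array(robot.current_eef_pos()[:2])-O)@ex)
```

```text
bar [-70.4 -61.  -59.6] 506 62.34653404237878
front [-15.   -9.1  -3.7]
width mid Y -0.34300437658447436 79.81178084252652
gap -36.35371814726287
down False [626.4   9.   36.7] F [ 0.7 -0.   0.5] op 0.006 t 13.2
pull True [479.9  22.9  36.4] F [1.  0.1 1.5] op 0.005 t 15.4
tcp X -182.88864991320017
```

Run:
```python
from h import *
tx=lambda:print("tcp X",(np.array(robot.current_eef_pos()[:2])-O)@ex)
hit=robot.move_straight(chest(-195,0,36),velocity=30,until_force=22);stat(f"pull {hit}");tx()
g=(np.array(robot.current_eef_pos()[:2])-O)@ex+9
robot.move_straight(chest(g,0,36),velocity=60);robot.move_straight(chest(g,0,170),velocity=150)
f=np.array([523.8,401.8]);y=2.32;p=[*f,120]
robot.grip(0.5);robot.movep(p,ori(p,y-np.pi/2));stat("over fork")
im,d,m=cap("top");P=cloud(d,m);cv2.imwrite("pics/t2.png",im)
L=P[...,:2]-O;X=L@ex;Y=L@ey;z=P[...,2];k=(d>0)&(z>72)&(z<84)&(X<-100)&(X>-180)&(abs(Y)<100)
print("front out",np.percentile(X[k],[2,50,98]).round(1))
im,d,m=cap("wrist");cv2.imwrite("pics/w2.png",im);hsv=cv2.cvtColor(im,cv2.COLOR_BGR2HSV)
t=(abs(hsv[...,0].astype(int)-90)<12)&(hsv[...,1]>120)&(hsv[...,2]>60)
Q=onplane(m,6)[t][:,:2];Q=Q[np.hypot(*(Q-f).T)<100];print("wrist fork",cv2.minAreaRect(Q.astype(np.float32)))
```

```text
pull True [480.2  22.8  37. ] F [0.8 0.2 1.5] op 0.006 t 15.7
tcp X -182.64865411721038
over fork [524.  401.1 120. ] F [-0.6  0.6  1.1] op 0.501 t 19.5
front out [-151.  -145.3 -139. ]
wrist fork ((523.5416259765625, 402.5078125), (22.81745147705078, 169.5025634765625), 43.48501205444336)
```

View pics/t2.png

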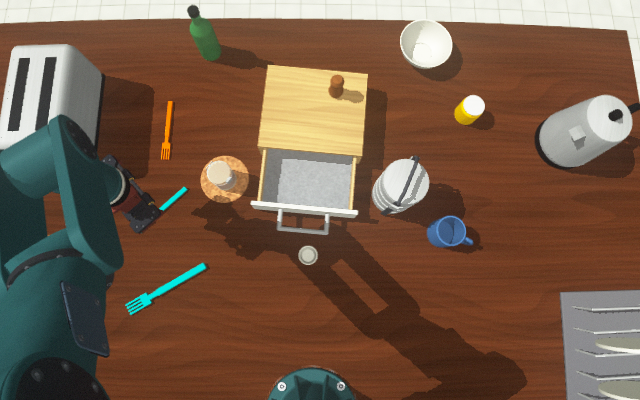

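View pics/w2.png

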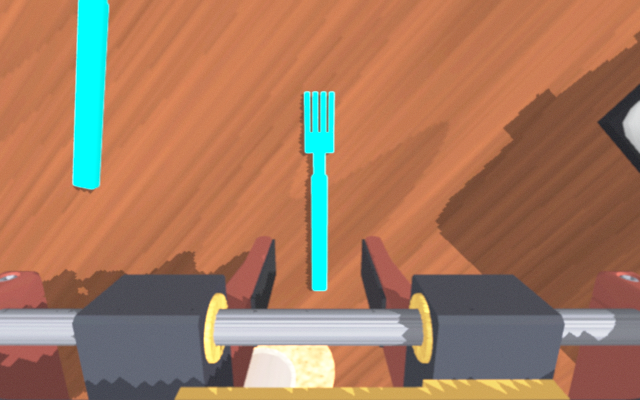

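The drawer is fully out: its front sits at −145 against −146 expected. The jar is on the mat at (218,176), the salt pot is untouched, and the fork lies centred between the fingers.

Run:
```python
from h import *
f=[523.6,402.3]
robot.move_straight([*f,30],velocity=120)
hit=robot.move_straight([*f,2.5],velocity=30,until_force=5);stat(f"down {hit}")
robot.grip(0.0);stat("grip");print(robot.current_gripper_force())
robot.move_straight([*f,170],velocity=100);stat("lift");print(robot.current_gripper_force())
p=chest(-70,0,170);robot.movep(p,ori(p,-.0946));stat("over drawer")
im,d,m=cap("scene");cv2.imwrite("pics/s3.png",im)
```

```text
down False [523.8 402.4   2.7] F [ 0.3  0.5 -0.5] op 0.499 t 21.5
grip [523.6 402.3   2.6] F [0.3 0.5 0.7] op 0.144 t 22.1
30.000018775463104
lift [523.2 402.  169.3] F [ 0.5 -0.  -0.1] op 0.143 t 23.9
29.99995619058609
over drawer [592.4  13.2 170. ] F [-0.1 -0.6 -0.5] op 0.143 t 25.4
```

View pics/s3.png

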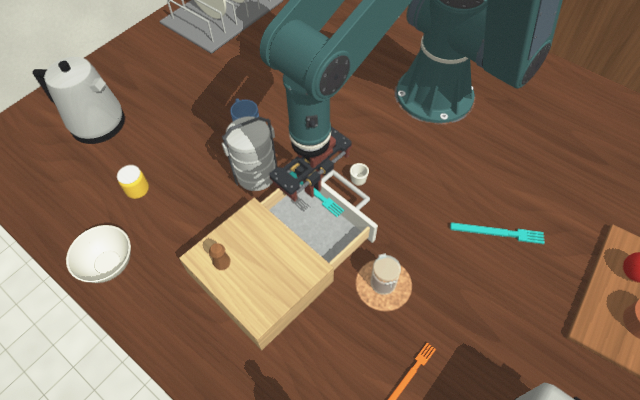

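The fork (330,202) is held along the drawer's width, above its open part. Now I'll lower it.

Run:
```python
from h import *
robot.move_straight(chest(-70,0,60),velocity=100)
hit=robot.move_straight(chest(-70,0,19),velocity=30,until_force=5);stat(f"down {hit}")
robot.hold(0.3)
robot.grip(0.4);stat("released")
robot.move_straight(chest(-70,0,200),velocity=100)
p=[430,330,250];robot.movep(p,ori(p,-.0946));robot.hold(.5);stat("away")
im,d,m=cap("top");P=cloud(d,m);cv2.imwrite("pics/t4.png",im[120:290,180:480].repeat(2,0).repeat(2,1))
L=P[...,:2]-O;X=L@ex;Y=L@ey;z=P[...,2];hsv=cv2.cvtColor(im,cv2.COLOR_BGR2HSV)
t=(abs(hsv[...,0].astype(int)-90)<12)&(hsv[...,1]>120)&(hsv[...,2]>60)&(abs(X+70)<90)&(abs(Y)<120)&(d>0)
print("fork X,Y,z",*[np.percentile(a[t],[1,50,99]).round(1) for a in(X,Y,z)])
k=(d>0)&(z>72)&(z<84)&(X<-100)&(X>-180)&(abs(Y)<100);print("front",np.median(X[k]))
k=(d>0)&(abs(z-88)<4)&(np.hypot(P[...,0]-607,P[...,1]-236.5)<60);Q=P[k];print("jar",(Q.min(0)/2+Q.max(0)/2).round(1))
k=(d>0)&(abs(z-38)<6)&(np.hypot(P[...,0]-400,P[...,1]-10)<40);Q=P[k];print("salt",(Q.min(0)/2+Q.max(0)/2).round(1))
```

```text
down False [592.5  12.2  19.2] F [ 0.  -0.1 -0.5] op 0.139 t 28.2
released [592.3  12.2  19. ] F [ 0.1 -0.5  0.9] op 0.399 t 29.1
away [430.1 329.8 250. ] F [-1.2 -0.7  0. ] op 0.397 t 32.9
fork X,Y,z [-81.5 -71.  -59.2] [-84.    8.3  80.6] [14.4 22.7 27.5]
front -145.38339594485555
jar [606.3 231.4  88. ]
salt [400.1   9.7  37.6]
```

View pics/t4.png

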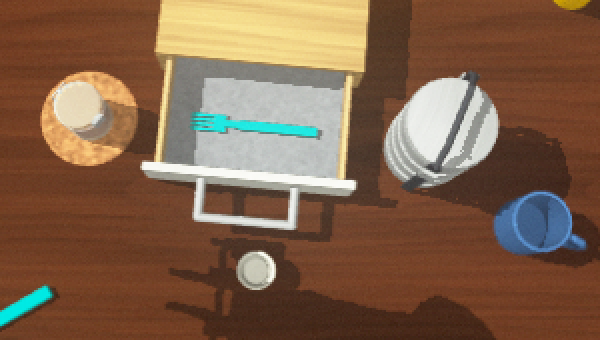

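The fork lies flat in the drawer (255,127), the drawer is fully out, the jar is on its mat, and the bystanders look undisturbed.

```bash
python3 -c "
from bench import robot
print(robot.close_job())"
```

```text
the job is handed in; nothing more can be done
None
```

The job is handed in (no verdict was returned): in the final camera check the jar stood on its mat, the drawer was out at its stop, the fork lay flat inside and released, and the tiffin, mug and salt pot looked undisturbed.

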